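Load the plate scanner and snap its cover shut

TASK

Lay the banded stack of plates flat on the raised nest of the small bench scanner, lengthwise between its two end lips and centred, so that it holds the little plunger in the nest down. Then swing the hinged cover over it and press it down until its catch snaps and holds it fully shut; leave the dishes and the jar where they stand.

Things in the scene. Friction and masses are not known exactly. Their poses are not given: they have to be found in the camera images.
- substrate_stack: Loose banded stack of thin pale plates, 55 x 80 x 11 mm, 0.10 to 0.20 kg, lying flat on the bench. Origin at the centre of its underside; x along the 55 mm side, y along the 80 mm side, z up. Can be gripped across the 55 mm.
- scanner: Low white bench scanner, fixed; base plate 162 mm (x) by 130 mm (y), 16 mm high, sides open. Origin on the bench, 3 mm behind the plate's middle; x points from its front (latch side) to its rear (hinge side), z up. A black spring catch with a small roller stands at the front in the middle: 36 mm wide, 45 mm high, front face 74 mm from the origin. Two hinge posts at the rear, 52 mm high.
- nest (a point): Centre of the top of the raised aluminium nest, 28 mm above the bench, 6 mm in front of the scanner's origin; axes as the scanner's. A bar 40 mm wide (y), 12 mm above the base plate, 96 mm free length (x) between two end lips 5 mm high. The stack lies with its 80 mm side along x and overhangs 7.5 mm either side, so fingers gripping its 55 mm pass beside the nest.
- plunger (a joint): Steel part-present plunger, 8 mm across, in the middle of the nest. 0 = up (4 mm proud of the nest), 0.004 = flush. About 0.5 N holds it down: the weight of the stack is enough.
- cover (a joint): Hinged white cover (scan head), rad: 0 = fully shut, 1.95 = widest open, leaning back; starts at 1.5 to 1.85. Stiff hinge: it stays where left; about 2 N at its front edge moves it. At about 0.11 its front bar meets the spring catch; 8 to 10 N down on the pad pushes it past, and the catch then holds it at 0 to 0.015. Slab 116 mm wide, 14 mm thick; shut, it lies 44 to 58 mm above the bench.
- cover_hinge (a point): Middle of the cover's hinge axis, 46 mm above the bench at the rear of the scanner, 62 mm behind its origin. The axis lies along the scanner's y. Does not move with the cover.
- cover_pad (a point): Middle of the ribbed press pad (18 x 50 mm) on the outer face of the cover near its front edge; moves with the cover. 103 mm from the hinge axis along the cover, 13.8 mm out from the axis (60 mm above the bench when shut). z points out of the outer face, x toward the hinge (axes equal the scanner's when shut).
- cover_edge (a point): Middle of the cover's free (front) edge face, 119 mm from the hinge axis, 5 mm out from it; moves with the cover. Upright, this is the top of the cover, about 165 mm above the bench.
- petri_1: Bystander: lidded petri dish, 69 mm across, 15 mm high, origin under its centre.
- petri_2: Bystander: lidded petri dish, 69 mm across, 15 mm high, origin under its centre.
- ink_jar: Bystander: brown jar with black lid, 66 mm across, 62 mm high, origin under its centre.
There are look-alikes about, which are no part of the job. What is shaped like the substrate_stack but black or blue is not meant.

How it is judged:
By the outcome, as a careful person would: the job done as asked, in the order asked, and still so for the second after the job is handed in, with the robot touching nothing.
It also fails if it takes over 56 s, if anything falls off the work surface, if the arm or the gripper's body presses on something with over 40 N, if the wrist force passes 120 N, or if a joint passes its speed limit or range.

ROBOT

A 6-joint arm with a two-finger parallel gripper is mounted at the origin on a cart in front of the work surface, level with it; the furniture and walls round the work are solid. World frame = base frame: x ahead of the robot, y to its left, z up, the work surface at z = 0. Lengths are in m, angles in degrees, forces in N, time in s.
With the tool pointing down it reaches from about 0.3 to 0.875 m from the base axis. Payload 6.4 kg.
Tool frame: the origin (TCP) lies between the finger pads; the fingertips stand 25 mm ahead of it and the grasp point (between the pads) lies 6 mm ahead of it; z points along the fingers, y is the line along which they close (so a half turn about z gives the same grasp; the last joint's range is limited). The gripper opens to 88 mm and grips with 3 to 60 N. Pads are 18 mm wide; open, the fingers measure 123 mm over their backs; the gripper's body (75 mm by 187 mm) begins 45 mm behind the grasp point.
Start: joints at [64.097, 10.359, 92.074, -0, 77.567, -11.82], TCP at [0.14, 0.558, 0.264] pointing down, gripper open.
Joint ranges: [-171.53, 171.53], [-51.25, 118.39], [17.06, 147.69], [-65.23, 245.23], [0, 150.52], [-178.68, 178.68]. Speed limits (degrees/s): [147.25, 147.25, 172.46, 180, 180, 180].

INTERFACE

Orientations are given as [roll, pitch, yaw] about the fixed x, y, z axes, in that order (R = Rz(yaw) Ry(pitch) Rx(roll)).
In Python, from workcell import arm gives the robot as it stands. The module is installed in compiled form; this text tells all that it offers.
- The arm moves only by the tool servo_tool, never from a script. Its argument "steps" is a list of rows, each a list of 7 numbers: the closure, from -1 (fully open) to 1 (shut), then the shift along the world's x, y, z normalised to -1 to 1, where 1 is 0.03 m, then the turn, a rotation vector about the world's x, y, z normalised to -1 to 1, where 1 is 5 degrees. In form: [[fingers, x, y, z, rx, ry, rz], ...]. A call has 1 to 10 rows; each row shifts and turns the commanded pose from where the row before left it; what a row does not reach is not made up. A row lasts 1/12 s, in which the tool goes at most 41.7 mm and 7.16 degrees, less where a joint would pass 70% of its speed; a pose out of reach is approached as far as the arm can. A call with a number of a shift or a turn outside -1 to 1 is refused whole. A call with a gripper value outside its range is refused whole. The fingers move at their own pace and stop on an object; "squeeze" is the grip in N (left out, the last holds). Time passes only in rows, so rows that do not move let the fingers close. It gives the time, the measured TCP pose, the force, the opening and the grip force at its end, in the units of the state.
- arm.observe(): the state, without advancing time (a new reading comes with each control period).
- arm.grab_frame(name): name is "side" or "top"; returns the picture (420x560x3 uint8, red, green, blue); there is no depth.
- arm.camera_model(name): a dict with "intrinsics" (3x3 intrinsics, pixels), "dist" ([k1, k2, p1, p2, k3] as OpenCV has them; the pictures are not rectified), "world_to_cam" (4x4, takes a point from world to camera coordinates). Camera axes: x right, y up, looking along -z (the intrinsics and any distortion apply to the point x, -y, -z); pixel columns grow to the right and rows downward; lengths in m; the calibration is good to about 2 mm. A picture is of the moment at which its call begins. camera_model takes no time and is no camera call.
- arm.sign_off(): hands the job in; it is judged then, once.
Trained networks look in the newest picture that a camera, given by its name, has taken for a name from the list of things; names that differ only in an ending like _2 or _b are one class to them, and where a whole thing is asked for, a point or a joint stands for the part that bears it (a point fixed in the world has none). Each returns a list of dicts, best first, with "confidence" (0 to 1); they miss things now and then, are a little off and sometimes report something else, mostly with a low value. They report only what shows in the picture. A call takes as long as a camera call. They do not tell look-alikes from the thing itself.
- arm.recognise(query, camera): "extent" ([left, top, right, bottom] in pixels, round what is visible of it).
- arm.outline_of(query, camera): "mask" (420x560 bool, what is visible of it) and "extent" ([left, top, right, bottom] in pixels, round what is visible of it).
The state is a dict: "t": time; "q": joint angles; "joint_velocities": joint speeds; "effort": joint torques, N m; "eef_pos": TCP position; "tcp_rot": TCP orientation; "ft_force": force on the tool from outside, world axes, zero at the start; "ft_torque": the same for the moment, N m; "grip_width": opening from 0.0 (shut) to 1.0 (fully open); "grasp_force": force on a finger pad.
Only numpy, scipy, OpenCV 4.12 (cv2) and the standard library are available. Lean on these libraries where they do the work, as an engineer would, in place of code of your own. Each camera call takes 0.05 s, during which the arm holds its last target. There are 200 camera calls.

## Working session

There is one attempt and no reset: what is moved stays moved. The work goes in short steps, Python scripts to look and compute and a tool call to move; the robot and the scene stay as the last step left them, time stands still between calls to the robot, and variables do not carry over. Pictures are saved under pics/ and viewed, at most 10 in all, crops included, and the job is handed in when it is done.

Besides the shell and the picture viewer there is one more tool, called after "Request:" as name([rows], argument=value, ...), one row to a line, values as JSON. servo_tool: Moves the arm, as the interface text tells. Scaled input: -1 to 1 covers 0.03 m each way for a shift and 5 degrees each way for a turn. Its arguments: {"type":"object","properties":{"steps":{"type":"array","items":{"type":"array","items":{"type":"number","minimum":-1,"maximum":1}}},"squeeze":{"type":"number"}},"required":["steps"]}

```bash
mkdir -p pics
cat > h.py <<'E'
import numpy as np, cv2
from workcell import arm
def cam(n):
    m=arm.camera_model(n); return np.array(m["intrinsics"]),np.array(m["dist"],float),np.array(m["world_to_cam"])
def proj(n,P):
    K,d,T=cam(n); P=np.atleast_2d(P).astype(float); c=P@T[:3,:3].T+T[:3,3]; c=c*[1,-1,-1]
    return cv2.projectPoints(c,np.zeros(3),np.zeros(3),K,d)[0][:,0]
def back(n,uv,z):
    K,d,T=cam(n); uv=np.array(uv,float).reshape(-1,1,2)
    r=cv2.undistortPoints(uv,K,d)[:,0]; r=np.c_[r[:,0],-r[:,1],-np.ones(len(r))]@T[:3,:3]
    o=-T[:3,:3].T@T[:3,3]; return o+r*((z-o[2])/r[:,2])[:,None]
def save(n,f):
    im=arm.grab_frame(n); cv2.imwrite("pics/"+f,im[:,:,::-1]); return im
E
python3 - <<'E'
from h import *
for n in("top","side"):
    save(n,n+"0.png"); K,d,T=cam(n); print(n,-T[:3,:3].T@T[:3,3],K[0,0])
    for q in("substrate_stack","scanner","cover","nest","petri_1","ink_jar"):
        try:
            for o in arm.outline_of(q,n):
                m=o["mask"].astype(np.uint8); c=max(cv2.findContours(m,0,2)[0],key=cv2.contourArea)
                r=cv2.minAreaRect(c); print(q,round(o["confidence"],2),np.round(o["extent"]),np.round(cv2.boxPoints(r)).tolist())
        except Exception as e: print(q,e)
print(arm.observe())
E
```

```text
top [0.46356175 0.10292595 1.03624961] 428.29626692159417
substrate_stack 0.82 [281. 197. 309. 232.] [[280.0, 203.0], [300.0, 196.0], [311.0, 226.0], [291.0, 233.0]]
substrate_stack 0.75 [345. 251. 379. 290.] [[343.0, 279.0], [361.0, 250.0], [381.0, 263.0], [364.0, 291.0]]
substrate_stack 0.6 [214. 208. 250. 240.] [[213.0, 214.0], [233.0, 204.0], [248.0, 233.0], [228.0, 243.0]]
scanner 0.84 [332. 154. 397. 235.] [[331.0, 155.0], [396.0, 155.0], [396.0, 233.0], [331.0, 233.0]]
scanner 0.53 [213. 205. 247. 238.] [[213.0, 215.0], [233.0, 204.0], [249.0, 232.0], [229.0, 244.0]]
cover 0.82 [337. 154. 395. 177.] [[336.0, 155.0], [396.0, 153.0], [397.0, 172.0], [336.0, 174.0]]
nest 0.75 [327. 154. 397. 237.] [[330.0, 155.0], [396.0, 155.0], [396.0, 234.0], [330.0, 234.0]]
petri_1 0.79 [260. 146. 288. 176.] [[259.0, 149.0], [288.0, 149.0], [288.0, 176.0], [259.0, 176.0]]
petri_1 0.56 [255. 248. 280. 276.] [[252.0, 248.0], [280.0, 248.0], [280.0, 275.0], [252.0, 275.0]]
ink_jar 0.88 [163. 174. 196. 203.] [[159.0, 192.0], [170.0, 168.0], [199.0, 183.0], [187.0, 206.0]]
side [0.77912341 0.62608
[... 1018 characters left out ...]
[330.0, 334.0], [318.0, 371.0]]
{'t': 0.7, 'q': array([ 6.40983821e+01,  1.03573205e+01,  9.20721549e+01, -3.38805830e-04,
        7.75655804e+01, -1.18204473e+01]), 'joint_velocities': array([0.01639687, 0.09749386, 0.10951742, 0.05831868, 0.06376314,
       0.04581184]), 'effort': array([-9.38661178e-04, -4.33723068e+01, -3.42109430e+01,  7.02854781e-02,
        3.09097418e-02,  4.20341496e-05]), 'eef_pos': array([0.13990116, 0.55776244, 0.26374998]), 'tcp_rot': array([1.79995228e+02, 1.33665898e-03, 1.65918902e+02]), 'ft_force': array([ 0.17889186, -0.1616007 , -0.10631494]), 'ft_torque': array([-0.08018174,  0.05832889,  0.01011788]), 'grasp_force': 0.0, 'grip_width': 0.9986231198797829}
```

View pics/top0.png

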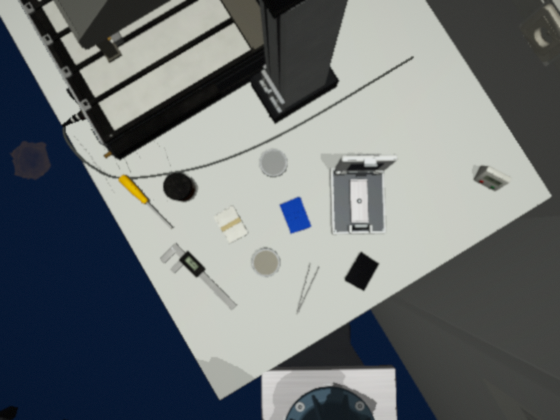

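View pics/side0.png

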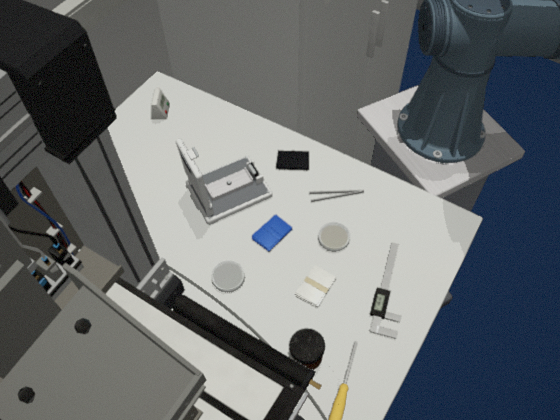

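Top view: the pale banded stack is at (230,224), the scanner at about (360,195) with its hinge towards the top and its latch at (358,230), and the plunger at about (359,201). Blue (295,215) and black (361,271) are decoys. In the side view the stack is at (316,287) and the scanner at about (230,185).

Run:
```python
from h import *
t=cv2.imread("pics/top0.png"); s=cv2.imread("pics/side0.png")
def crop(im,x,y,w,h,k): return cv2.resize(im[y:y+h,x:x+w],None,fx=k,fy=k,interpolation=cv2.INTER_CUBIC)
a=crop(t,325,148,78,92,5); b=crop(s,170,132,108,92,5)
a=cv2.resize(a,(312,368)) if 0 else a
W=np.zeros((600,800,3),np.uint8)
a=crop(t,325,148,78,92,4.5); b=crop(s,170,132,106,92,4.2)
W[:a.shape[0],:a.shape[1]]=a; W[:b.shape[0],352:352+b.shape[1]]=b
c=crop(t,208,200,48,46,3.9);W[418:418+c.shape[0],:c.shape[1]]=c[:182]
d=crop(s,290,260,48,46,3.9);W[418:418+d.shape[0],352:352+d.shape[1]]=d[:182]
cv2.imwrite("pics/crops.png",W)
for n,uv in(("top",(359.5,201)),("side",(229,183))): print("plunger",back(n,uv,.032))
A=back("top",[(331,234),(385,235),(300,300),(300,200)],.016);print(A)
for n,bx in(("top",[[213,214],[233,204],[248,233],[228,243]]),("side",[[294,295],[314,263],[337,277],[317,309]])):
    print("stack",back(n,bx,.011),back(n,[np.mean(bx,0)],.008))
```

```text
plunger [[ 0.54569051 -0.08008584  0.032     ]]
plunger [[ 0.54870939 -0.07440092  0.032     ]]
[[ 0.46951152 -0.01298012  0.016     ]
 [ 0.46486284 -0.14127772  0.016     ]
 [ 0.31546819  0.06381005  0.016     ]
 [ 0.55191842  0.059047    0.016     ]]
stack [[0.52236395 0.26829991 0.011     ]
 [0.54558641 0.21996609 0.011     ]
 [0.47537015 0.18477088 0.011     ]
 [0.45231827 0.23291124 0.011     ]] [[0.4989274  0.22681285 0.008     ]]
stack [[0.54811697 0.22707338 0.011     ]
 [0.47663585 0.18303589 0.011     ]
 [0.45165543 0.23360882 0.011     ]
 [0.52293731 0.27527397 0.011     ]] [[0.49950396 0.2290382  0.008     ]]
```

View pics/crops.png

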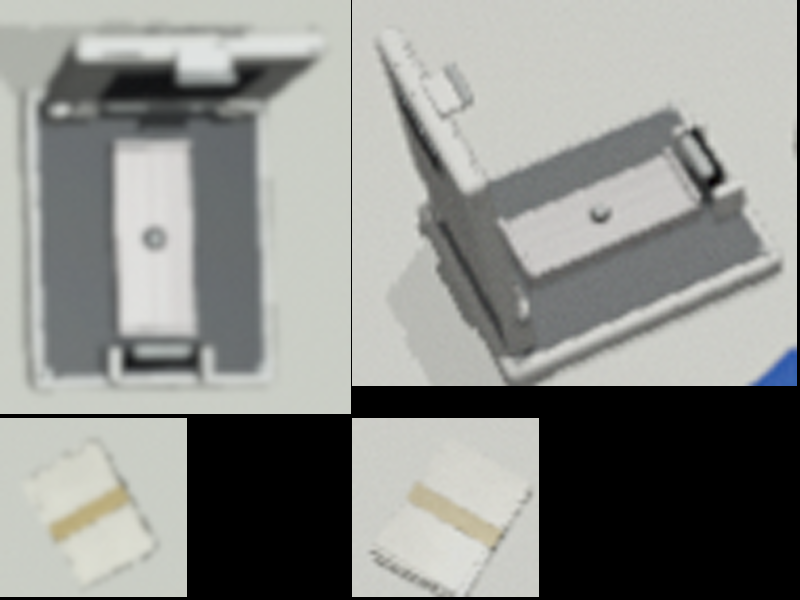

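```bash
cat > fit.py <<'E'
from h import *
from scipy.optimize import least_squares
top={(-.006,0,.032):(359.2,200.9),(-.084,.065,.016):(333.9,233.1),(-.084,-.065,.016):(385,232),(.042,.02,.028):(350.1,179.8),(.042,-.02,.028):(367,179.1),(-.054,.02,.028):(351.7,221.8),(-.054,-.02,.028):(367.9,221.8)}
side={(-.006,0,.032):(229,182.7),(-.084,.065,.016):(271.9,195.1),(.078,.065,.016):(207.6,222),(.042,-.02,.028):(204.8,184.9),(.042,.02,.028):(214.3,197.5),(-.054,.02,.028):(253.6,179.1),(-.054,-.02,.028):(245,168.4)}
def W(p,P):
    c,s=np.cos(p[2]),np.sin(p[2]);P=np.array(P,float);return np.c_[P[:,0]*c-P[:,1]*s+p[0],P[:,0]*s+P[:,1]*c+p[1],P[:,2]]
def res(p,D): return sum([list((proj(n,W(p,list(d)))-np.array(list(d.values()))).ravel()) for n,d in D],[])
if __name__=="__main__":
    for D in([("top",top)],[("side",side)],[("top",top),("side",side)]):
        r=least_squares(res,[.55,-.08,0],args=(D,),loss="soft_l1"); print(r.x[:2],np.degrees(r.x[2]),W(r.x,[(-.006,0,.028)])); print(np.round(np.reshape(res(r.x,D),(-1,2)),1).tolist())
    # stack from the corners, z of the top face
    st={"top":[(213.6,219.5),(232.6,205.5),(248,232.5),(228,243)],"side":[(313,268),(336,279),(318,309),(295,295)]}
E
python3 fit.py
python3 - <<'E'
import sys; sys.path.insert(0,'.')
from h import *
for n in("top","side"):
    im=arm.grab_frame(n)[:,:,::-1]
    for o in arm.outline_of("substrate_stack",n):
        m=o["mask"].astype(np.uint8)
        if m.sum()<50: continue
        c=max(cv2.findContours(m,0,2)[0],key=cv2.contourArea)[:,0].astype(float)
        w=back(n,c,.009)[:,:2]; r=cv2.minAreaRect((w*1000).astype(np.float32)); col=im[m>0].mean(0)
        print(n,np.round(r[0],1),np.round(r[1],1),round(r[2],1),col.round())
E
```

```text
[ 0.55388818 -0.07997516] 0.19487696417017497 [[ 0.54788822 -0.07999557  0.028     ]]
[[0.2, -0.8], [-1.9, 0.8], [1.6, 0.8], [-0.1, 0.4], [-0.1, 0.7], [-0.4, -1.1], [0.4, -1.4]]
[ 0.5529982  -0.07685925] -0.30848180303902106 [[ 0.54699828 -0.07682694  0.028     ]]
[[0.2, -0.7], [1.6, -1.7], [-0.3, -0.0], [1.6, -0.0], [-0.8, 0.1], [-1.2, 2.1], [-0.2, 0.6]]
[ 0.553425   -0.07878613] 0.3542038405659938 [[ 0.54742512 -0.07882322  0.028     ]]
[[-0.3, -0.6], [-2.3, 1.1], [1.2, 0.9], [-0.6, 0.6], [-0.6, 0.9], [-0.8, -0.9], [-0.1, -1.3], [-0.3, -1.3], [1.1, -2.6], [-0.3, -0.4], [1.1, -0.4], [-1.1, -0.3], [-1.8, 1.3], [-1.0, -0.0]]
top [518.3  71.1] [77.1 51. ] 19.8 [169.  70.  26.]
top [499.6 226.4] [74.5 51.4] 30.4 [191. 207. 208.]
top [381.7 -84.6] [54.4 78.3] 59.2 [27. 26. 26.]
side [517.7  73.1] [81.8 56. ] 19.0 [173. 105.  67.]
side [380.8 -81.9] [57.4 78.5] 57.5 [36. 36. 35.]
side [499.4 228.5] [81.4 51.8] 29.4 [197. 207. 208.]
side [645.1 122.9] [70.4 70.1] 83.0 [165. 170. 168.]
```

Request:
servo_tool([
  [-1,0.75,-0.7,-0.2,0,0,0.55],
  [-1,0.75,-0.7,-0.2,0,0,0.55],
  [-1,0.75,-0.7,-0.2,0,0,0.55],
  [-1,0.75,-0.7,-0.2,0,0,0.55],
  [-1,0.75,-0.7,-0.2,0,0,0.55],
  [-1,0.75,-0.7,-0.2,0,0,0.55],
  [-1,0.75,-0.7,-0.2,0,0,0.55],
  [-1,0.75,-0.7,-0.2,0,0,0.55],
  [-1,0.75,-0.7,-0.2,0,0,0.55],
  [-1,0,0,0,0,0,0],
], squeeze=20)

```text
t: 1.73
eef_pos: [0.3453, 0.3655, 0.2088]
tcp_rot: [-179.9, -0.0, -169.4]
ft_force: [1.0, -0.0, -0.6]
grip_width: 0.999
grasp_force: 0.0
```

Request:
servo_tool([
  [-1,0.64,-0.575,-0.5,0,0,0.485],
  [-1,0.64,-0.575,-0.5,0,0,0.485],
  [-1,0.64,-0.575,-0.5,0,0,0.485],
  [-1,0.64,-0.575,-0.5,0,0,0.485],
  [-1,0.64,-0.575,-0.5,0,0,0.485],
  [-1,0.64,-0.575,-0.5,0,0,0.485],
  [-1,0.64,-0.575,-0.5,0,0,0.485],
  [-1,0.64,-0.575,-0.5,0,0,0.485],
  [-1,0,0,0,0,0,0],
  [-1,0,0,0,0,0,0],
])

```text
t: 2.57
eef_pos: [0.496, 0.2301, 0.0889]
tcp_rot: [180.0, -0.1, -150.1]
ft_force: [-0.2, -0.8, 0.6]
grip_width: 1.002
grasp_force: 0.0
```

Run:
```python
from h import *
W=np.zeros((480,800,3),np.uint8)
for i,(n,x,y) in enumerate((("top",190,170),("side",265,235))):
    im=arm.grab_frame(n)[:,:,::-1]; W[:,i*400:i*400+400]=cv2.resize(im[y:y+96,x:x+80],(400,480),interpolation=2)
cv2.imwrite("pics/g.png",W); o=arm.observe(); print(o["eef_pos"],o["tcp_rot"])
p=o["eef_pos"]
for n in("top","side"): print(n,proj(n,[p+[0,0,-.025],[.4995,.2275,.011]]))
```

```text
[0.4955876  0.23140739 0.09001184] [ 1.79980323e+02 -2.13973879e-03 -1.49971295e+02]
top [[225.46446429 224.19458175]
 [230.06026173 223.22567265]]
side [[319.17085879 273.01723014]
 [315.18662648 284.73840342]]
```

View pics/g.png

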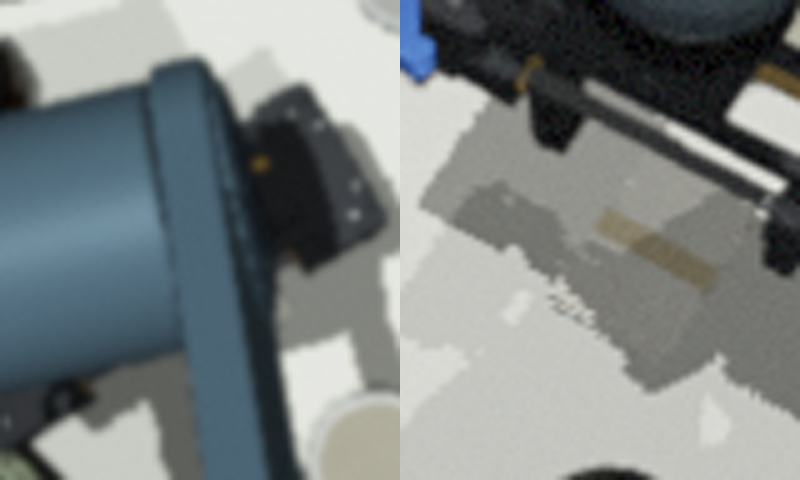

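The side crop shows the fingertips straddling the banded stack (band at about px (316,285)) and aligned with its long edges, so I'm descending.

Request:
servo_tool([
  [-1,0.13,-0.13,-0.4,0,0,0],
  [-1,0,0,-0.4,0,0,0],
  [-1,0,0,-0.4,0,0,0],
  [-1,0,0,-0.4,0,0,0],
  [-1,0,0,-0.4,0,0,0],
  [-1,0,0,0,0,0,0],
  [1,0,0,0,0,0,0],
  [1,0,0,0,0,0,0],
  [1,0,0,0,0,0,0],
  [1,0,0,0,0,0,0],
])

```text
t: 3.5
eef_pos: [0.5005, 0.227, 0.0304]
tcp_rot: [-180.0, 0.1, -149.9]
ft_force: [-0.5, 0.9, -0.0]
grip_width: 0.721
grasp_force: 0.0
```

Request:
servo_tool([
  [1,0,0,0,0,0,0],
  [1,0,0,0,0,0,0],
  [1,0,0,0,0,0,0],
  [1,0,0,0,0,0,0],
])

```text
t: 3.83
eef_pos: [0.5003, 0.2269, 0.0303]
tcp_rot: [-180.0, 0.0, -149.9]
ft_force: [-0.9, 0.1, 4.5]
grip_width: 0.599
grasp_force: 20.0
```

Request:
servo_tool([
  [1,0,0,0.5,0,0,0],
  [1,0,0,0.7,0,0,0],
  [1,0,0,0.8,0,0,0],
  [1,0,0,0.7,0,0,0],
  [1,0,-0.3,0.3,0,0,0],
  [1,0.1,-0.6,0,0,0,-0.5],
  [1,0.1,-0.8,0,0,0,-0.5],
  [1,0.1,-0.8,0,0,0,-0.5],
  [1,0.1,-0.8,0,0,0,-0.5],
  [1,0.1,-0.8,0,0,0,-0.5],
])

```text
t: 4.67
eef_pos: [0.5141, 0.1022, 0.1188]
tcp_rot: [180.0, -0.1, -162.5]
ft_force: [0.6, -0.1, -2.5]
grip_width: 0.595
grasp_force: 20.0
```

Request:
servo_tool([
  [1,0.2,-0.8,0,0,0,-0.5],
  [1,0.2,-0.8,0,0,0,-0.5],
  [1,0.2,-0.8,0,0,0,-0.5],
  [1,0.2,-0.8,0,0,0,-0.5],
  [1,0.2,-0.8,0,0,0,-0.5],
  [1,0.1,-0.8,0,0,0,-0.5],
  [1,0,-0.6,0,0,0,-0.5],
  [1,0,-0.4,0,0,0,0],
  [1,0,0,0,0,0,0],
  [1,0,0,0,0,0,0],
])

```text
t: 5.5
eef_pos: [0.5472, -0.0703, 0.1191]
tcp_rot: [180.0, -0.1, -179.9]
ft_force: [-0.6, -0.2, -1.0]
grip_width: 0.595
grasp_force: 20.0
```

Request:
servo_tool([
  [1,0,-0.15,-0.3,0,0,0],
  [1,0,-0.15,-0.35,0,0,0],
  [1,0,0,-0.35,0,0,0],
  [1,0,0,0,0,0,0],
  [1,0,0,0,0,0,0],
])

```text
t: 5.92
eef_pos: [0.5469, -0.0783, 0.0882]
tcp_rot: [179.9, -0.2, -179.9]
ft_force: [0.4, 0.2, -1.5]
grip_width: 0.596
grasp_force: 20.0
```

Run:
```python
from h import *
W=np.zeros((540,800,3),np.uint8)
o=arm.observe(); p=o["eef_pos"]; print(p,o["tcp_rot"])
dx=[(a,b,c) for a in(-.04,.04) for b in(-.0275,.0275) for c in(-.03,-.019)]
for i,(n,x,y) in enumerate((("top",320,140),("side",165,115))):
    im=np.ascontiguousarray(arm.grab_frame(n)[:,:,::-1]); w,h=(60,108) if n=="top" else (100,108)
    k=5; c=cv2.resize(im[y:y+h,x:x+w],None,fx=k,fy=k,interpolation=2)
    for q in proj(n,p+np.array(dx)): cv2.circle(c,tuple(int(v) for v in (q-[x,y]+.5)*k),2,(0,0,255),-1)
    a=0 if n=="top" else 300; W[:,a:a+w*k]=c
cv2.imwrite("pics/p.png",W)
```

```text
[ 0.54686472 -0.07832429  0.08815731] [ 1.79931972e+02 -1.65036188e-01 -1.79894221e+02]
```

View pics/p.png

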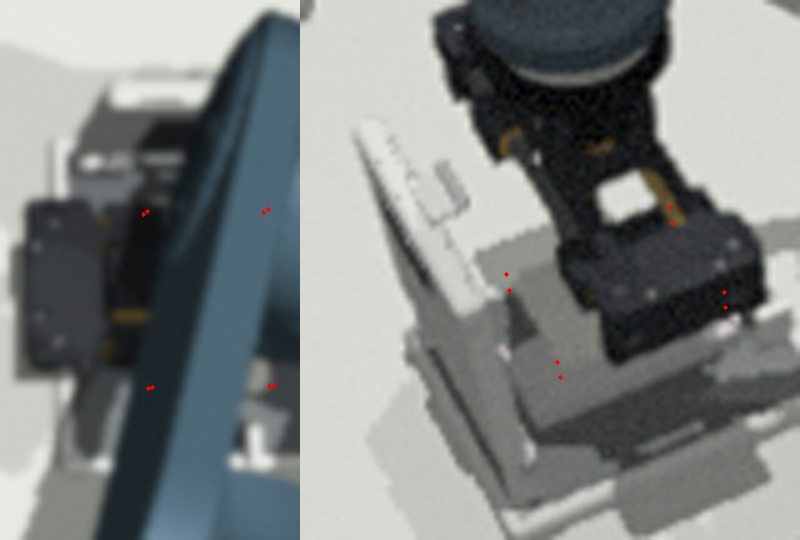

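Request:
servo_tool([
  [1,0,0,-0.2,0,0,0],
  [1,0,0,-0.2,0,0,0],
  [1,0,0,-0.2,0,0,0],
  [1,0,0,-0.2,0,0,0],
  [1,0,0,0,0,0,0],
  [1,0,0,0,0,0,0],
])

```text
t: 6.52
eef_pos: [0.5474, -0.079, 0.065]
tcp_rot: [180.0, -0.1, -179.9]
ft_force: [0.2, -0.1, -1.7]
grip_width: 0.598
grasp_force: 20.0
```

Run:
```python
from h import *
W=np.zeros((500,800,3),np.uint8)
o=arm.observe(); p=o["eef_pos"]; print(p,o["ft_force"])
im=arm.grab_frame("side")[:,:,::-1]
c=cv2.resize(im[125:225,165:285],(780,500) if 0 else (600,500),interpolation=2)
c=np.clip(255*(c/255.)**.6,0,255).astype(np.uint8)
cv2.imwrite("pics/p2.png",c)
```

```text
[ 0.54743181 -0.07902276  0.06503179] [ 0.18822095 -0.1192667  -1.66073367]
```

View pics/p2.png

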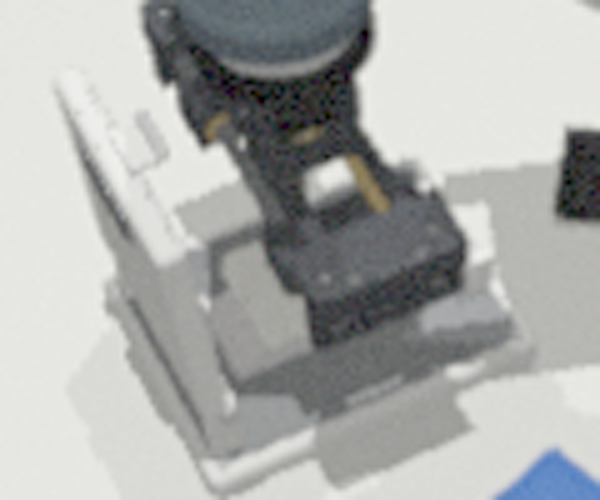

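The side crop shows the stack level in the jaws just above the nest with its rear end near (240,300), clear of the cover. I'm lowering it onto the nest.

Request:
servo_tool([
  [1,0,0,-0.1,0,0,0],
  [1,0,0,-0.1,0,0,0],
  [1,0,0,-0.03,0,0,0],
  [1,0,0,0,0,0,0],
  [1,0,0,0,0,0,0],
])

```text
t: 6.98
eef_pos: [0.5479, -0.0792, 0.0588]
tcp_rot: [180.0, -0.0, -179.9]
ft_force: [-0.4, -0.1, -1.5]
grip_width: 0.594
grasp_force: 20.0
```

Request:
servo_tool([
  [1,0,0,-0.04,0,0,0],
  [1,0,0,0,0,0,0],
  [1,0,0,0,0,0,0],
])

```text
t: 7.23
eef_pos: [0.5481, -0.0792, 0.0582]
tcp_rot: [-180.0, 0.0, -179.9]
ft_force: [-2.9, 0.4, 5.6]
grip_width: 0.601
grasp_force: 20.0
```

Request:
servo_tool([
  [-0.7,0,0,0,0,0,0],
  [-0.7,0,0,0,0,0,0],
  [-0.7,0,0,0,0,0,0],
  [-0.7,0,0,0,0,0,0],
  [-0.7,0,0,0.3,0,0,0],
  [-0.7,0,0,0.8,0,0,0],
  [-0.7,0,0,1,0,0,0],
  [-0.7,0,0,1,0,0,0],
  [-0.7,0,0,1,0,0,0],
  [-0.7,0,0,1,0,0,0],
])

```text
t: 8.07
eef_pos: [0.5477, -0.0791, 0.2127]
tcp_rot: [-180.0, 0.0, -179.9]
ft_force: [0.3, 0.0, -0.2]
grip_width: 0.851
grasp_force: 0.0
```

Request:
servo_tool([
  [-0.7,-0.8,0,1,0,0,0],
  [1,-1,0,0.5,0,0,0],
  [1,-1,0,0,0,0,0],
  [1,-1,0,0,0,0,0],
  [1,-1,0,0,0,0,0],
  [1,-0.8,0.0,0,0,0,0],
  [1,0,0,0,0,0,0],
])

```text
t: 8.65
eef_pos: [0.3768, -0.0785, 0.2557]
tcp_rot: [-180.0, -0.0, -180.0]
ft_force: [0.4, 1.2, -0.2]
grip_width: 0.418
grasp_force: 0.0
```

```bash
cat > look.py <<'E'
from h import *
import sys
W=np.zeros((500,800,3),np.uint8)
for i,(n,x,y) in enumerate((("top",322,148),("side",170,132))):
    im=np.ascontiguousarray(arm.grab_frame(n)[:,:,::-1]); cv2.imwrite(f"pics/raw_{n}.png",im)
    W[:,i*400:i*400+400]=cv2.resize(im[y:y+100,x:x+80],(400,500),interpolation=2) if n=="top" else cv2.resize(im[y:y+100,x:x+80+30],(550,500),interpolation=2)[:,150:]
    for q in ("substrate_stack","cover"):
      for o in arm.outline_of(q,n)[:4]:
        m=o["mask"].astype(np.uint8)
        if m.sum()<50: continue
        c=max(cv2.findContours(m,0,2)[0],key=cv2.contourArea)[:,0].astype(float)
        r=cv2.minAreaRect((back(n,c,.039)[:,:2]*1000).astype(np.float32))
        print(n,q,round(o["confidence"],2),np.round(o["extent"]),np.round(r[0],1),np.round(r[1],1),round(r[2],1))
cv2.imwrite("pics/"+sys.argv[1],W)
E
python3 look.py l1.png
```

```text
top substrate_stack 0.94 [281. 195. 310. 230.] [516.9  70.6] [72.4 49. ] 19.2
top substrate_stack 0.89 [346. 186. 370. 216.] [545.2 -78.9] [53.9 75. ] 89.0
top substrate_stack 0.58 [353. 250. 376. 288.] [396.5 -85.4] [51.7 47. ] 54.8
top cover 0.63 [338. 154. 394. 174.] [631.9 -96.8] [ 44.  142.3] 0.7
side substrate_stack 0.89 [253. 214. 293. 249.] [525.8  89.9] [80.2 55.1] 20.0
side substrate_stack 0.73 [277. 148. 310. 172.] [392.2 -59.6] [55.8 73.5] 57.5
side substrate_stack 0.69 [212. 166. 245. 196.] [546.6 -77.6] [79.7 63. ] 0.9
side substrate_stack 0.27 [212. 262. 244. 293.] [650.7 138. ] [69.3 66.7] 62.0
side cover 0.85 [174. 140. 210. 208.] [ 607.4 -142.5] [216.2  40.8] 80.0
```

View pics/l1.png

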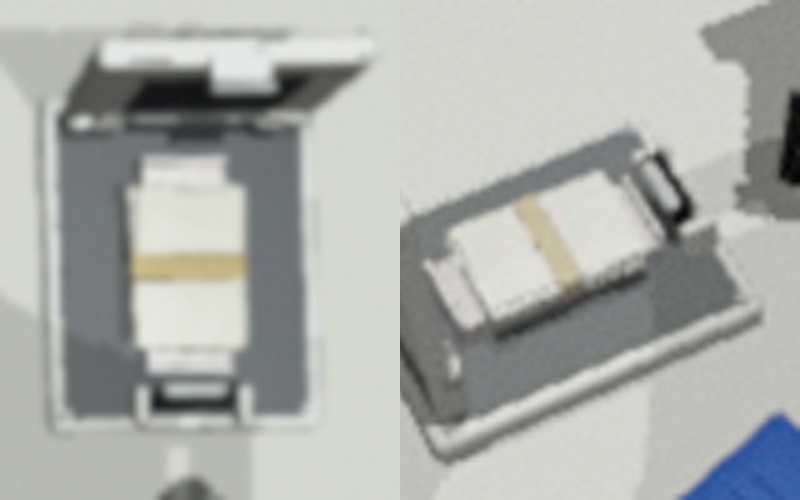

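Both views show the stack flat on the nest, between the lips and within about 1.5 mm of centred: top crop, stack rows 185–350 with nest showing at 160–185 and 350–372. Next I need the cover angle.

Run:
```python
from h import *
for th in(1.5,1.6,1.7,1.8,1.85):
    f=lambda r,o,y:(.615-r*np.cos(th)+o*np.sin(th),y,.046+r*np.sin(th)+o*np.cos(th))
    P=[f(.119,.012,-.021),f(.119,.012,-.137),f(.119,-.002,-.021),f(.119,-.002,-.137)]
    print(th,np.round(P[0],3),proj("top",P).round(0).tolist(),proj("side",P).round(0).tolist())
print(back("top",[(275,120),(337,78)],0))
```

```text
1.5 [ 0.619 -0.021  0.166] [[341.0, 161.0], [398.0, 160.0], [341.0, 167.0], [398.0, 166.0]] [[202.0, 174.0], [180.0, 136.0], [209.0, 172.0], [187.0, 134.0]]
1.6 [ 0.63  -0.021  0.165] [[341.0, 155.0], [398.0, 154.0], [341.0, 162.0], [398.0, 161.0]] [[197.0, 177.0], [175.0, 138.0], [203.0, 174.0], [181.0, 136.0]]
1.7 [ 0.642 -0.021  0.162] [[341.0, 150.0], [397.0, 149.0], [341.0, 156.0], [398.0, 155.0]] [[191.0, 180.0], [170.0, 141.0], [198.0, 177.0], [176.0, 138.0]]
1.8 [ 0.654 -0.021  0.159] [[340.0, 144.0], [396.0, 143.0], [341.0, 151.0], [397.0, 150.0]] [[186.0, 183.0], [165.0, 144.0], [192.0, 180.0], [171.0, 141.0]]
1.85 [ 0.659 -0.021  0.157] [[340.0, 142.0], [396.0, 141.0], [341.0, 148.0], [397.0, 147.0]] [[184.0, 185.0], [163.0, 146.0], [190.0, 181.0], [169.0, 142.0]]
[[ 0.75187881  0.11576784  0.        ]
 [ 0.85489865 -0.03952547  0.        ]]
```

Request:
servo_tool([
  [1,0.9,0,0,0,0,0],
  [1,0.9,0,0,0,0,0],
  [1,0.9,0,0,0,0,0],
  [1,0.9,0,0,0,0,0],
  [1,0.9,0,0,0,0,0],
  [1,0.9,0,0,0,0,0],
  [1,0.9,0,0,0,0,0],
  [1,0.9,0,0,0,0,0],
  [1,0.9,0,0,0,0,0],
  [1,0.9,0,0,0,0,0],
])

```text
t: 9.78
eef_pos: [0.6518, -0.0787, 0.2543]
tcp_rot: [180.0, -0.1, -179.9]
ft_force: [0.0, 0.8, -0.8]
grip_width: 0.003
grasp_force: 0.0
```

Request:
servo_tool([
  [1,0.8,0,0,0,0,0],
  [1,0.2,0,-0.3,0,0,0],
  [1,0,0,-0.7,0,0,0],
  [1,0,0,-0.8,0,0,0],
  [1,0,0,-0.8,0,0,0],
  [1,0,0,-0.7,0,0,0],
  [1,0,0,0,0,0,0],
  [1,0,0,0,0,0,0],
])

```text
t: 10.45
eef_pos: [0.6785, -0.0786, 0.1543]
tcp_rot: [179.9, -0.3, -179.9]
ft_force: [0.2, -0.3, 0.6]
grip_width: 0.007
grasp_force: 0.0
```

Request:
servo_tool([
  [1,-0.4,0,0,0,0,0],
  [1,-0.4,0,0,0,0,0],
  [1,-0.4,0,0,0,0,0],
  [1,-0.4,0,0,0,0,0],
  [1,-0.4,0,0,0,0,0],
  [1,-0.4,0,0,0,0,0],
  [1,-0.4,0,0,0,0,0],
  [1,-0.35,0,0,0,0,0],
  [1,-0.35,0,0,0,0,0],
  [1,-0.35,0,0,0,0,0],
])

```text
t: 11.28
eef_pos: [0.5655, -0.0796, 0.1591]
tcp_rot: [-179.9, 0.3, -179.9]
ft_force: [0.6, -0.3, 1.0]
grip_width: 0.008
grasp_force: 0.5
```

Request:
servo_tool([
  [1,-0.25,0,-0.32,0,0,0],
  [1,-0.25,0,-0.32,0,0,0],
  [1,-0.19,0,-0.27,0,0,0],
  [1,-0.19,0,-0.27,0,0,0],
  [1,-0.18,0,-0.3,0,0,0],
  [1,-0.18,0,-0.3,0,0,0],
  [1,0,0,0,0,0,0],
  [1,0,0,0,0,0,0],
])

```text
t: 11.95
eef_pos: [0.5263, -0.0789, 0.1021]
tcp_rot: [179.9, -0.1, -179.9]
ft_force: [-0.3, 0.2, 0.0]
grip_width: 0.006
grasp_force: 0.0
```

Request:
servo_tool([
  [1,-0.2,0,-0.05,0,0,0],
  [1,-0.24,0,-0.05,0,0,0],
  [1,0,0,-0.1,0,0,0],
  [1,0,0,-0.1,0,0,0],
  [1,0,0,0,0,0,0],
  [1,0,0,0,0,0,0],
])

```text
t: 12.45
eef_pos: [0.5139, -0.0792, 0.0943]
tcp_rot: [-180.0, 0.0, -179.9]
ft_force: [0.4, 0.2, -0.5]
grip_width: 0.007
grasp_force: 0.1
```

Request:
servo_tool([
  [1,-0.05,0,-0.06,0,0,0],
  [1,0,0,-0.06,0,0,0],
  [1,0,0,-0.05,0,0,0],
  [1,0,0,0,0,0,0],
  [1,0,0,0,0,0,0],
])

```text
t: 12.87
eef_pos: [0.5122, -0.0791, 0.0887]
tcp_rot: [180.0, -0.0, -179.9]
ft_force: [0.1, 0.1, 0.8]
grip_width: 0.006
grasp_force: 0.0
```

Request:
servo_tool([
  [1,0,0,-0.06,0,0,0],
  [1,0,0,-0.06,0,0,0],
  [1,0,0,-0.04,0,0,0],
  [1,0,0,0,0,0,0],
  [1,0,0,0,0,0,0],
])

```text
t: 13.28
eef_pos: [0.5126, -0.0792, 0.0851]
tcp_rot: [-180.0, -0.0, -179.9]
ft_force: [-3.0, 1.3, 9.7]
grip_width: 0.007
grasp_force: 4.5
```

Run:
```python
from h import *
im=arm.grab_frame("side")[:,:,::-1]
cv2.imwrite("pics/c1.png",cv2.resize(im[105:225,165:305],(700,600),interpolation=2))
```

```text
(no output)
```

View pics/c1.png

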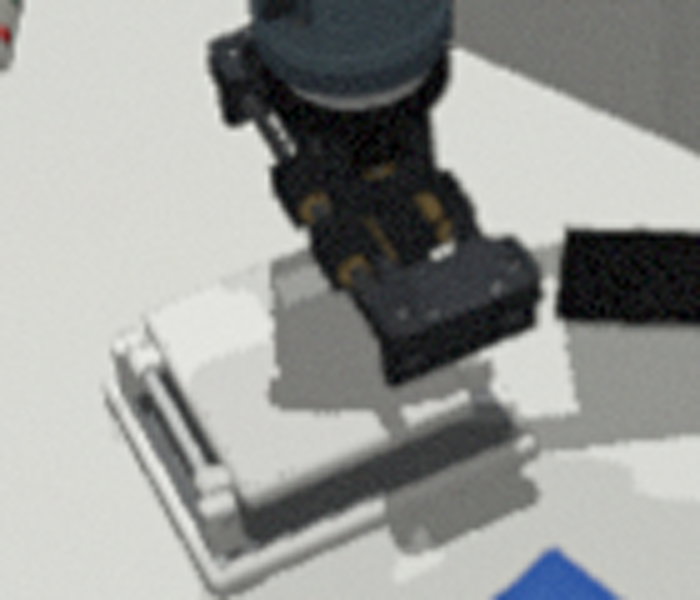

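The cover is down and the tip is at the shut height with 9.7 N. I'll press a bit further to make sure the catch has snapped.

Request:
servo_tool([
  [1,0,0,-0.05,0,0,0],
  [1,0,0,-0.04,0,0,0],
  [1,0,0,0,0,0,0],
  [1,0,0,0,0,0,0],
])

```text
t: 13.67
eef_pos: [0.5127, -0.0793, 0.0846]
tcp_rot: [-180.0, -0.0, -179.9]
ft_force: [-13.2, 3.2, 31.8]
grip_width: 0.005
grasp_force: 15.9
```

Request:
servo_tool([
  [1,0,0,0.1,0,0,0],
  [1,0,0,0.5,0,0,0],
  [1,0,0,1,0,0,0],
  [1,0,0,1,0,0,0],
  [1,0,0,1,0,0,0],
  [1,-1,0,1,0,0,0],
  [1,-1,0,1,0,0,0],
  [1,-1,0,0,0,0,0],
  [1,-1,0,0,0,0,0],
  [1,-1,0,0,0,0,0],
])

```text
t: 14.5
eef_pos: [0.3625, -0.079, 0.2488]
tcp_rot: [-180.0, 0.1, -179.9]
ft_force: [-0.8, 0.3, 0.9]
grip_width: 0.006
grasp_force: 0.0
```

Request:
servo_tool([
  [1,-0.5,0,0,0,0,0],
  [1,0,0,0,0,0,0],
  [1,0,0,0,0,0,0],
])

```text
t: 14.75
eef_pos: [0.3487, -0.0794, 0.2488]
tcp_rot: [-180.0, 0.1, 180.0]
ft_force: [0.5, 0.3, -0.3]
grip_width: 0.003
grasp_force: 0.0
```

Run:
```python
from h import *
im=np.ascontiguousarray(arm.grab_frame("side")[:,:,::-1]); x,y,k=165,120,6
c=cv2.resize(im[y:y+100,x:x+130],None,fx=k,fy=k,interpolation=2)
for th,col in((0,(0,0,255)),(.11,(255,0,0))):
    f=lambda r,o,yy:(.615-r*np.cos(th)+o*np.sin(th),yy,.046+r*np.sin(th)+o*np.cos(th))
    for q in proj("side",[f(.119,.012,-.021),f(.119,.012,-.137),f(.119,-.002,-.021),f(.0,.012,-.021)]): cv2.circle(c,tuple(int(v) for v in (q-[x,y]+.5)*k),3,col,-1)
cv2.imwrite("pics/c2.png",c)
```

View pics/c2.png

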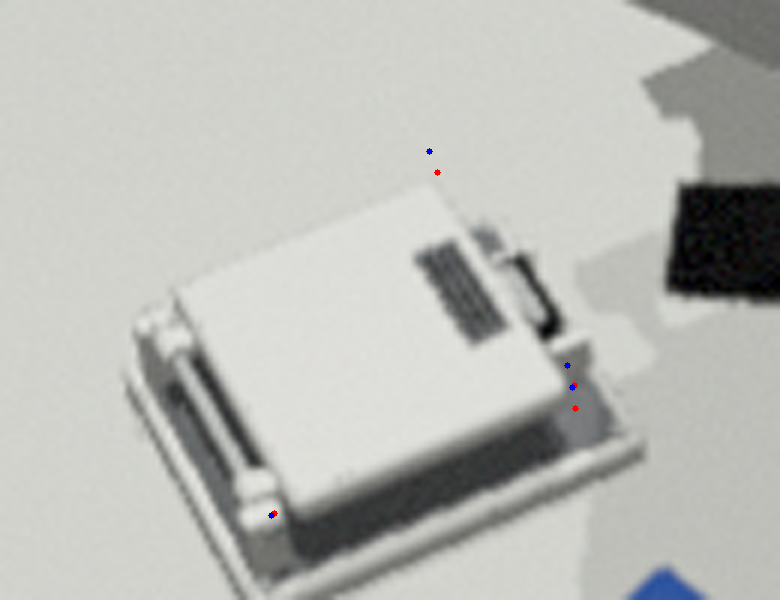

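The side crop shows the cover shut. Its front corners at (567,385) and (430,182) fit the predicted 0 rad points, and the roller is over the front bar. The press ended on a hard stop at the shut height, so I'm handing in.

```bash
python3 -c "
from workcell import arm
print(arm.sign_off())"
```

```text
the job is handed in; nothing more can be done
None
```

The stack lies flat on the nest, within about 1.5 mm of centred by the images. The cover is pressed fully shut, seated at a hard stop at its shut height; the dishes and jar were not touched, and the job was handed in at about 15 s. I did not measure the plunger or the catch directly.

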